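# Index a bench magnifier one hole over to the cracked phone

### The arm

A 6-joint arm with a two-finger parallel gripper is mounted at the origin on a cart in front of the work surface, level with it; the furniture and walls round the work are solid. World frame = base frame: x ahead of the robot, y to its left, z up, the work surface at z = 0. Lengths are in mm, angles in rad, forces in N, time in s.
With the tool pointing down it reaches from about 350 to 975 mm from the base axis. Payload 7.1 kg.
Tool frame: the origin (TCP) lies midway between the tips of the shut fingers; the grasp point (between the pads) lies 19 mm behind it (ctrl.grasp_offset is the distance from the TCP to the grasp point, in mm); z points along the fingers, y is the line along which they close (so a half turn about z gives the same grasp; the last joint's range is limited). The gripper opens to 88 mm and grips with 3 to 60 N. Pads are 20 mm wide; open, the fingers measure 115 mm over their backs; the gripper's body (75 mm by 178 mm) begins 61 mm behind the grasp point.
Start: joints at [-1.136, 0.423, 1.63, -0, 1.089, -0.019], TCP at [274.004, -561.717, 222.675] pointing down, gripper open.
Joint ranges: [-3, 3], [-0.9, 2.11], [0.09, 2.58], [-1.31, 4.45], [0.11, 2.69], [-2.54, 2.54]. Speed limits (rad/s): [2.39, 2.39, 3.01, 3.14, 3.14, 3.14].

### API

Orientations are given as a rotation vector (axis times angle).
In Python, from workcell import ctrl gives the robot as it stands. The module is installed in compiled form; this text tells all that it offers.
- The arm moves only by the tool servo_tool, never from a script. Its argument "rows" is a list of rows, each a list of 7 numbers: the turn, a rotation vector about the tool's x, y, z as a fraction of full scale, then the shift along the tool's x, y, z as a fraction of full scale, then the finger opening in mm, from 0 to 87.8. A call has 1 to 10 rows; each row is the pose to reach, as a shift and turn from the pose commanded when the call began, along the tool's axes at that moment; what a row does not reach only later rows make up. Full scale, the value 1, is 20 cm for a shift and 1.5 rad for a turn. A row lasts 1/8 s, in which the tool goes at most 62.5 mm and 10.7 degrees, less where a joint would pass 70% of its speed; a pose out of reach is approached as far as the arm can. A call with a number of a shift or a turn outside -1 to 1 is refused whole. A call with a gripper value outside its range is refused whole. The fingers move at their own pace and stop on an object; the grip force is fixed at half the most. Time passes only in rows, so rows that repeat a pose let the fingers close. It gives the time, the measured TCP pose, the force, the opening and the grip force at its end, in the units of the state.
- ctrl.get_obs(): the state, without advancing time (a new reading comes with each control period).
- ctrl.get_image(name): name is "scene" or "top"; returns (picture, depth): 420x560x3 uint8, red, green, blue; 420x560 float32, mm along the optical axis (not along the pixel's ray), 0 where there is no reading.
- ctrl.camera_info(name): a dict with "intrinsics" (3x3 intrinsics, pixels), "R" (3x3) and "t" (3): a world point X has camera coordinates R X + t. Camera axes: x right, y down, z forward; pixel columns grow to the right and rows downward; lengths in mm; the calibration is good to about 2 mm. A picture is of the moment at which its call begins. camera_info takes no time and is no camera call.
- ctrl.close_job(): hands the job in; it is judged then, once.
The state is a dict: "t": time; "qpos": joint angles; "qvel": joint speeds; "joint_torque": joint torques, N m; "ee_pos": TCP position; "orientation": TCP orientation; "ft_force": force on the tool from outside, world axes, zero at the start; "moment": the same for the moment, N m; "width": finger opening in mm; "grasp_force": force on a finger pad.
Only numpy, scipy, OpenCV 4.12 (cv2) and the standard library are available. Lean on these libraries where they do the work, as an engineer would, in place of code of your own. Each camera call takes 0.05 s, during which the arm holds its last target. There are 200 camera calls.

### The job

The bench magnifier stands locked between the cracked phone and the tub of parts. Hook a fingertip under the pull ring of its index pin (do not pinch or wrench the ring), lift the pin out of its hole, swing the arm one hole so that the lens stands over the cracked phone, and let the pin drop fully home in that hole. Do not touch the lens, and leave the things lying on the bench where they are.

Things in the scene. Friction and masses are not known exactly. Their poses are not given: they have to be found in the camera images.
- magnifier_base: Index plate of a bench magnifier: flat aluminium, 8 mm thick, clamped on the edge of the bench top (z 0.211), not movable. Hub 84 mm across; a sector of 109 mm radius, 69 degrees either side of its own -x, stands out over the drawer. Five 11 mm holes on a 90 mm radius, 30 degrees apart, the middle one (pin's start) on -x, roughly toward the robot. Origin: on the pivot axis, at the underside; z up
- pivot (a point): Point on the upright pivot axis of the swing arm, at the top face of the index plate, 8 mm above the bench top. A 16 mm column stands on the pivot up to a black knuckle, 132 mm above the bench top; from it a boom carries the lens away from the robot. Mind the room: a chair back stands close on the robot's left, 0.2 m from its base axis and up to z 0.5, in reach of an elbow
- swing_arm (a joint): Angle of the grey arm (tail with pin, column, lens: one rigid piece) about the pivot, rad. 0 = middle hole (start); neighbour holes +0.524 and -0.524. Positive: counterclockwise from above, lens to the robot's left and pull ring to its right; negative: the reverse. Light drag (1.3 N at the ring), stays where left. With the pin home it is locked, with 0.017 rad play either way
- index_pin (a joint): Lift of the spring index pin, m: 0 = home in a hole, 0.020 = upper stop. Pin 8 mm thick, round nose, spring 6 N when home, 10 N at the top. Above 0.012 its nose is clear of the plate and the arm swings freely; let go between holes it rides on the plate at 0.012 and snaps down by itself when the arm is pushed on over a hole
- ring_centre (a point): Centre of the oblong steel pull ring, rigid on top of the pin, 90 mm from the pivot, 76 mm above the bench top when home. The ring stands upright and its hole faces along the line to the pivot, so a fingertip sloping down toward the pivot enters it. Inside 50 mm wide, 62 mm high, round ends; rod 6 mm. Below: a 17 mm barrel up to 36 mm above the bench top, and the 26 mm wide tail, top at 18 mm, to the pivot
- lens_centre (a point): Centre of the lens, 118 mm above the bench top, 130 mm from the pivot axis and straight opposite the pull ring. The glass is 100 mm in diameter, in a white rim of 117 mm outside diameter and 15 mm height
- lens_head: The lens with its white rim, carried at the back end of the swing arm; origin at the lens centre. Not to be touched
- cracked_phone: Mobile phone lying face up with a cracked black screen, 146 x 73 x 9 mm, on the bench beyond the index plate, to one side of the lens, where the lens comes to stand one hole over. It may lie on the left or on the right. Origin: centre of its underside, long side along its x
- parts_tub: Round clear plastic tub with small parts, 95 mm in diameter and 34 mm high, on the other side of the lens; origin: centre of its underside. To be left alone
- suction_puller: Red rubber suction cup with a small clear pull ring, 48 mm across and 40 mm high, standing on the bench to the left of the phone and tub; origin: centre of its underside. To be left alone

How it is judged:
By the outcome, as a careful person would: the job done as asked, in the order asked, and still so for the second after the job is handed in, with the robot touching nothing.
It also fails if it takes over 35 s, if anything falls off the work surface, if the arm or the gripper's body presses on something with over 40 N, if the wrist force passes 120 N, or if a joint passes its speed limit or range.

## Working session

There is one attempt and no reset: what is moved stays moved. The work goes in short steps, Python scripts to look and compute and a tool call to move; the robot and the scene stay as the last step left them, time stands still between calls to the robot, and variables do not carry over. Pictures are saved under pics/ and viewed, at most 10 in all, crops included, and the job is handed in when it is done.

Besides the shell and the picture viewer there is one more tool, called as name([rows], argument=value, ...), one row to a line, values as JSON. servo_tool: Moves the arm, as the interface text tells. Its arguments: {"type":"object","properties":{"rows":{"type":"array","items":{"type":"array","items":{"type":"number"}}}},"required":["rows"]}

```bash
mkdir -p pics; python3 - <<'E'
from workcell import ctrl
import cv2,numpy as np
for n in("scene","top"):
    p,d=ctrl.get_image(n); cv2.imwrite(f"pics/{n}0.png",p[:,:,::-1]); np.savez(f"{n}0.npz",p=p,d=d)
    c=ctrl.camera_info(n); print(n,c)
print(ctrl.get_obs(),ctrl.grasp_offset)
E
```

```text
scene {'intrinsics': array([[384.8933114 ,   0.        , 279.53183753],
       [  0.        , 384.8933114 , 209.03103475],
       [  0.        ,   0.        ,   1.        ]]), 'R': array([[-0.52655491, -0.84996443, -0.01733189],
       [-0.53687185,  0.3482626 , -0.76842812],
       [ 0.65917262, -0.3953146 , -0.63970136]]), 't': array([307.22241981, 631.8738294 , 541.26264095])}
top {'intrinsics': array([[463.44897446,   0.        , 295.40666437],
       [  0.        , 463.44897446, 207.98808367],
       [  0.        ,   0.        ,   1.        ]]), 'R': array([[ 0.02764265, -0.99921497,  0.02837841],
       [-0.99932149, -0.02831458, -0.02355524],
       [ 0.02434027, -0.02770802, -0.99931968]]), 't': array([-130.23132771,  664.16431174, 1149.3934158 ])}
{'t': 0.1, 'qpos': array([-1.13597615e+00,  4.23776551e-01,  1.63060603e+00,  3.75426978e-06,
        1.08861228e+00, -1.89993185e-02]), 'qvel': array([-0.00180662, -0.00214161,  0.00030108,  0.0004544 ,  0.0003763 ,
       -0.00093404]), 'joint_torque': array([-3.35112254e-04, -5.45615137e+01, -2.74325484e+01,  6.45721285e-02,
        1.87938527e-02, -4.16920011e-05]), 'ee_pos': array([ 273.81186894, -561.26528156,  221.97482887]), 'orientation': array([-3.05972494e+00, -7.06444968e-01,  4.49339321e-04]), 'ft_force': array([0.20412726, 0.15529956, 0.80129055]), 'moment': array([-0.03395147,  0.00087813,  0.03967835]), 'grasp_force': 0.0, 'width': 87.81412877770971} 18.700000000000003
```

View pics/scene0.png

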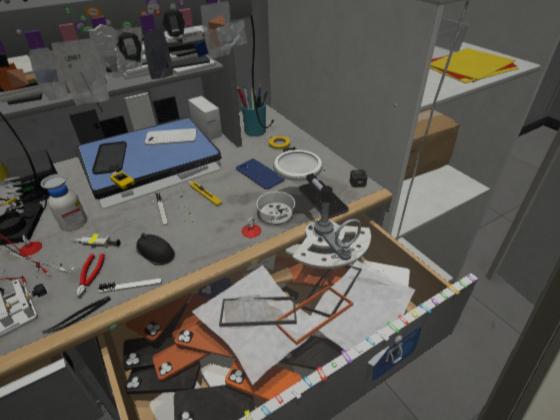

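View pics/top0.png

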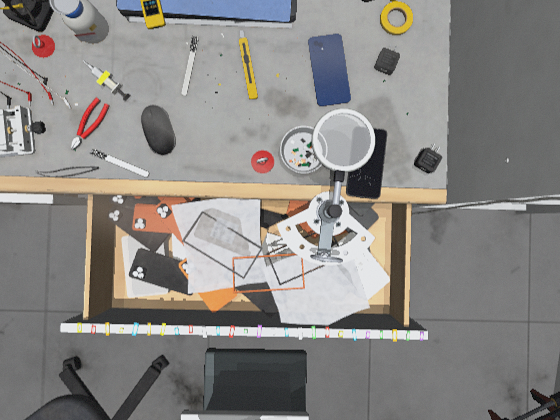

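The scene view shows the magnifier with its ring at about (348,235). In the top view the lens is at (344,139), the cracked black phone right of it at (367,162), the tub left at (303,148), and the ring at about (325,256). So the swing must be negative, with the ring going to the robot's left. I'll zoom in next.

```bash
cat > h.py <<'E'
import numpy as np,cv2
from workcell import ctrl
def ray(n,u,v):
    c=ctrl.camera_info(n);R,t=c["R"],c["t"];d=R.T@np.linalg.solve(c["intrinsics"],[u,v,1.]);return -R.T@t,d
def plane(n,u,v,z):
    o,d=ray(n,u,v);return o+d*(z-o[2])/d[2]
def proj(n,X):
    c=ctrl.camera_info(n);x=c["intrinsics"]@(c["R"]@np.asarray(X,float)+c["t"]);return x[:2]/x[2]
def tri(p,q):
    o1,d1=ray("top",*p);o2,d2=ray("scene",*q)
    s=np.linalg.lstsq(np.c_[d1,-d2],o2-o1,rcond=None)[0];a=o1+d1*s[0];b=o2+d2*s[1];return (a+b)/2,np.linalg.norm(a-b)
E
python3 - <<'E'
from h import *
a=np.load("top0.npz");b=np.load("scene0.npz")
A=cv2.resize(a["p"][180:280,265:395],None,fx=6,fy=6,interpolation=cv2.INTER_CUBIC)
B=cv2.resize(b["p"][140:270,260:390],None,fx=4.5,fy=4.5,interpolation=cv2.INTER_CUBIC)
cv2.imwrite("pics/tz.png",A[:,:,::-1]);cv2.imwrite("pics/sz.png",B[:,:,::-1])
for n,u,v in(("top",344,139),):print(plane(n,u,v,329))
p=a["p"].astype(int)
# lens rim: depth near lens height
c=ctrl.camera_info("top");d=a["d"];v,u=np.mgrid[:420,:560]
P=np.stack([(u-c["intrinsics"][0,2])*d/463.449,(v-c["intrinsics"][1,2])*d/463.449,d],-1)-c["t"]
W=P@c["R"]
m=(W[...,2]>318)&(W[...,2]<345)&(u>305)&(u<385)&(v>100)&(v<180)
(cx,cy),r=cv2.minEnclosingCircle(np.argwhere(m)[:,::-1].astype(np.float32).reshape(-1,1,2)); print(cx,cy,r,plane("top",cx,cy,332),m.sum())
for nm,(x,y) in dict(tail=(325,240),plate=(300,240),bench=(400,175)).items():print(nm,W[y,x])
E
```

```text
[ 788.05405316 -187.85835653  329.        ]
342.1833190917969 143.76666259765625 36.41055679321289 [ 778.72731667 -184.38073556  332.        ] 3294
tail [ 599.07462729 -167.15491699  230.70397005]
plate [ 597.19793053 -117.01833338  218.49975489]
bench [ 737.42281368 -321.72512465  212.03452938]
```

View pics/tz.png

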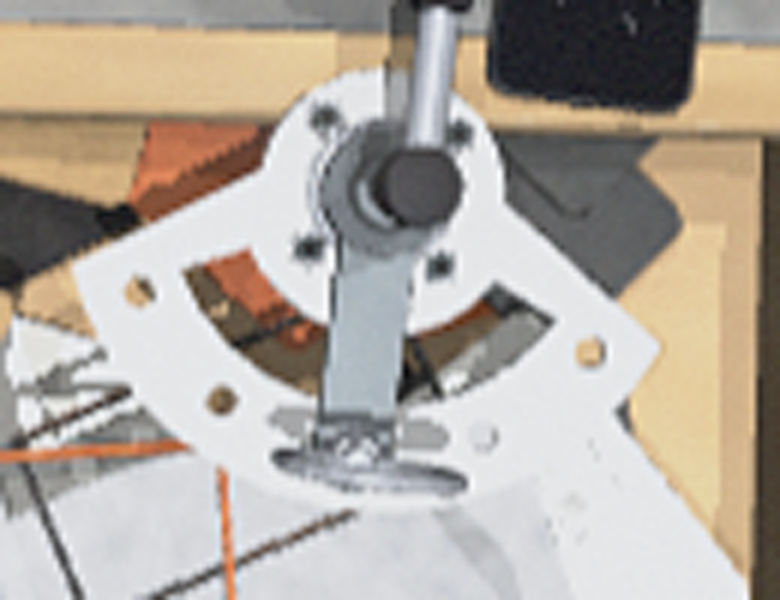

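View pics/sz.png

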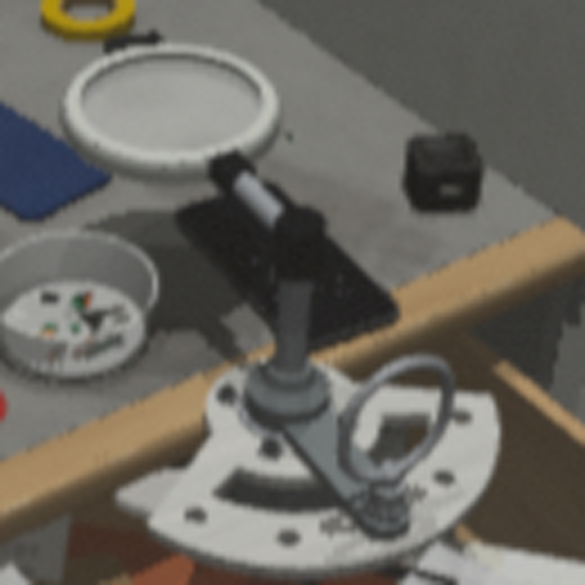

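```bash
python3 - <<'E'
from h import *
from scipy.optimize import least_squares
T=lambda U,V:((U+.5)/6-.5+265,(V+.5)/6-.5+180)
S=lambda U,V:((U+.5)/4.5-.5+260,(V+.5)/4.5-.5+140)
H=np.array([plane("top",*T(*q),219)[:2] for q in((140,292),(221,400),(485,437),(590,352))])
Hs=np.array([plane("scene",*S(*q),219)[:2] for q in((196,516),(289,538),(444,479),(461,416))])
print(H,Hs)
def f(p,H):
    a=p[2]+np.radians([-60,-30,30,60]); return (p[:2]+90*np.c_[np.cos(a),np.sin(a)]-H).ravel()
for h in(H,Hs):
    r=least_squares(f,[680,-160,np.pi],args=(h,));r0=r
    if (r.fun**2).sum()>200:r=least_squares(lambda p:f(p,h[::-1]),[680,-160,np.pi])
    print(r.x,r.fun.round(1)); p=r.x
    for da in(0,-.524): print("ring",p[:2]+90*np.array([np.cos(p[2]+da),np.sin(p[2]+da)]),"lens",p[:2]-130*np.array([np.cos(p[2]+da),np.sin(p[2]+da)]))
print("ring top",plane("top",*T(370,473),211+76+34), "knuckle",plane("top",*T(425,188),343))
print(tri(T(370,473),S(405,362)))
print(tri(T(370,473),S(396,415)))
# lens rim
print(plane("scene",*S(172,105),336), plane("top",344,139,336))
# phone
t=np.load("top0.npz")["p"].astype(int)
m=(t.max(2)<50).astype(np.uint8);m[:125]=0;m[198:]=0;m[:,:340]=0;m[:,392:]=0
r=cv2.minAreaRect(np.argwhere(m)[:,::-1].astype(np.float32));print(r,plane("top",*r[0],220))
E
```

```text
[[ 620.56616121  -91.61024796]
 [ 584.53268039 -120.24780032]
 [ 574.25916645 -210.85997322]
 [ 604.21902572 -246.19441629]] [[ 620.83130945  -88.70015069]
 [ 584.72018401 -118.08954954]
 [ 574.99379963 -206.68553875]
 [ 605.22830951 -244.13008909]]
[ 657.01464625 -173.78552028    3.03471467] [ 0.   0.1 -0.2 -0.5  0.5  0.6 -0.3 -0.3]
ring [ 567.52818774 -164.18480449] lens [ 786.27286409 -187.65322088]
ring [ 584.33875168 -120.69866364] lens [ 761.99093841 -250.46653543]
[ 657.5854006  -170.75407041    3.03806276] [ 0.   0.1 -0.   0.1  0.4 -0.8 -0.5  0.5]
ring [ 568.06729972 -161.45301587] lens [ 786.88932408 -184.18892697]
ring [ 584.73217454 -117.91083571] lens [ 762.81783823 -247.0831872 ]
ring top [ 569.41422252 -161.87526301  321.        ] knuckle [ 656.22622118 -173.9260987   343.        ]
(array([ 568.97344549, -162.44258043,  322.24911846]), np.float64(1.7412736943079083))
(array([ 567.88036986, -163.57192442,  290.21464205]), np.float64(3.2608064634929614))
[ 782.2921283  -181.13922225  336.        ] [ 786.81319642 -186.95404287  336.        ]
((361.87713623046875, 162.0443572998047), (41.36180114746094, 68.70265197753906), 6.709836959838867) [ 760.94126505 -240.07295536  220.        ]
```

```bash
cat >> h.py <<'E'
from scipy.spatial.transform import Rotation as Ro
PIV=np.array([657.3,-172.3,219.]);PHI=3.0364
def ring(a,lift=0):return np.r_[PIV[:2]+90*np.array([np.cos(PHI+a),np.sin(PHI+a)]),287+lift]
def orient(psi,beta,flip=1):
    z=np.array([np.cos(psi)*np.cos(beta),np.sin(psi)*np.cos(beta),-np.sin(beta)])
    y=flip*np.array([-np.sin(psi),np.cos(psi),0]);return Ro.from_matrix(np.c_[np.cross(y,z),y,z])
def cmd(p0,R0,p,R):
    "row fractions from commanded pose (p0,R0) to (p,R)"
    return np.r_[(R0.inv()*R).as_rotvec()/1.5,R0.inv().apply(np.asarray(p)-p0)/200].round(3)
E
python3 - <<'E'
from h import *
o=ctrl.get_obs();R0=Ro.from_rotvec(o["orientation"]);p0=o["ee_pos"]
print(R0.as_matrix().round(2))
for f in(1,-1):
    R=orient(-.2,.7,f);d=R.as_matrix()[:,2];pre=ring(0)-80*d
    print(f,pre,cmd(p0,R0,pre+[0,0,40],R),cmd(p0,R0,p0+[0,0,180],R0))
a=np.load("top0.npz");c=ctrl.camera_info("top");d=a["d"];v,u=np.mgrid[:420,:560]
W=(np.stack([(u-c["intrinsics"][0,2])*d/463.449,(v-c["intrinsics"][1,2])*d/463.449,d],-1)-c["t"])@c["R"]
for y,x in((380,255),(330,240),(405,240),(405,60),(415,245),(300,330),(195,420),(230,480)):print(x,y,W[y,x].round())
E
```

```text
[[ 0.9   0.44 -0.  ]
 [ 0.44 -0.9   0.  ]
 [ 0.   -0.   -1.  ]]
1 [ 507.82978704 -150.69405681  338.53741498] [-0.71  -0.242 -1.526  1.952 -1.333 -0.781] [ 0.     0.     0.     0.    -0.001 -0.9  ]
-1 [ 507.82978704 -150.69405681  338.53741498] [-0.19   0.559  0.407  1.952 -1.333 -0.781] [ 0.     0.     0.     0.    -0.001 -0.9  ]
255 380 [ 113.   -6. -357.]
240 330 [400.   4. 172.]
240 405 [ 113.   24. -153.]
60 405 [135. 490. -78.]
245 415 [150.  -1.   1.]
330 300 [ 465. -189.  155.]
420 195 [ 697. -365.  211.]
480 230 [ 618. -830. -569.]
```

servo_tool([
  [0,0,0,0,0,-0.3,0],
  [0,0,0,0,0,-0.6,0],
  [0,0,0,0,0,-0.9,0],
  [0,0,0,0.25,-0.17,-0.9,0],
  [0,0,0,0.5,-0.34,-0.9,0],
  [0,0,0,0.75,-0.5,-0.9,0],
  [0,0,0,0.95,-0.65,-0.9,0],
  [0,0,0,0.95,-0.65,-0.9,0],
])

```text
t: 1.1
ee_pos: [388.8, -358.9, 402.7]
orientation: [-3.059, -0.713, -0.0]
ft_force: [-0.4, -1.0, -0.1]
width: 11.3
grasp_force: 0.0
```

```bash
python3 - <<'E'
from h import *
o=ctrl.get_obs();R0=Ro.from_rotvec(o["orientation"]);p0=o["ee_pos"];print(o["qpos"],p0,o["ft_force"])
R=orient(-.2,.7,-1);d=R.as_matrix()[:,2];pre=ring(0)-80*d
print(cmd(p0,R0,pre+[0,0,40],R))
E
```

```text
[-7.68098401e-01  1.15162872e-01  1.62789684e+00  4.49875573e-04
  1.39897296e+00  3.44695595e-01] [ 388.84275165 -358.88024102  402.65517952] [-0.37871956 -0.98988119 -0.10808215]
[-0.191  0.559  0.41   0.994 -0.671  0.121]
```

servo_tool([
  [-0.024,0.07,0.05,0.12,-0.08,0,0],
  [-0.048,0.14,0.1,0.25,-0.17,0,0],
  [-0.072,0.21,0.15,0.37,-0.25,0,0],
  [-0.096,0.28,0.2,0.5,-0.34,0,0],
  [-0.12,0.35,0.255,0.62,-0.42,0.03,0],
  [-0.143,0.42,0.305,0.75,-0.5,0.06,0],
  [-0.167,0.49,0.36,0.87,-0.59,0.09,0],
  [-0.19,0.56,0.41,0.994,-0.67,0.12,0],
  [-0.19,0.56,0.41,0.994,-0.67,0.12,0],
  [-0.19,0.56,0.41,0.994,-0.67,0.12,0],
])

```text
t: 2.35
ee_pos: [508.1, -154.8, 379.4]
orientation: [2.759, -0.28, 1.285]
ft_force: [0.6, 0.4, 1.6]
width: 0.6
grasp_force: 0.0
```

```bash
python3 - <<'E'
from h import *
o=ctrl.get_obs();R0=Ro.from_rotvec(o["orientation"]);p0=o["ee_pos"];print(o["qpos"],p0,o["ft_force"],o["width"])
R=orient(-.2,.7,-1);d=R.as_matrix()[:,2];pre=ring(0)-80*d
print(cmd(p0,R0,pre,R),cmd(p0,R0,ring(0)+28*d,R))
im={}
for n in("scene","top"):
    im[n]=ctrl.get_image(n)[0]
a=cv2.resize(im["scene"][100:300,220:420],(400,400)); b=cv2.resize(im["top"][150:350,220:420],(400,400))
cv2.imwrite("pics/pre.png",np.hstack([a,b])[:,:,::-1])
E
```

```text
[-0.41054631 -0.18266116  2.22038253  0.58736719  0.28958528  0.86788556] [ 508.13532262 -154.76232182  379.35072146] [0.57809452 0.40624323 1.57250349] 0.6001583146734116
[ 0.001 -0.    -0.001 -0.16  -0.02   0.127] [ 0.001 -0.    -0.001 -0.16  -0.021  0.667]
```

View pics/pre.png

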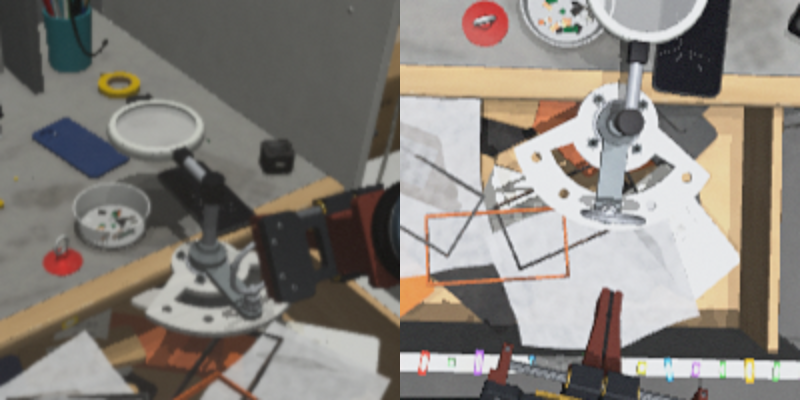

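The hover is right: the shut fingertips sit behind and above the ring. Joint 5 is near its lower limit, so I'll steepen the slope and then insert.

```bash
python3 - <<'E'
from h import *
o=ctrl.get_obs();R0=Ro.from_rotvec(o["orientation"]);p0=o["ee_pos"]
R=orient(-.28,.9,-1);d=R.as_matrix()[:,2];c=ring(0)+[0,0,4]
print("A",cmd(p0,R0,c-70*d,R)); print("B",cmd(c-70*d,R,c+32*d,R))
E
```

```text
A [-0.036 -0.135  0.036 -0.078 -0.04   0.172]
B [ 0.    0.    0.   -0.    0.    0.51]
```

servo_tool([
  [-0.018,-0.068,0.018,-0.04,-0.02,0.086,0],
  [-0.036,-0.135,0.036,-0.078,-0.04,0.172,0],
  [-0.036,-0.135,0.036,-0.078,-0.04,0.172,0],
  [-0.036,-0.135,0.036,-0.078,-0.04,0.172,0],
])

```text
t: 2.95
ee_pos: [526.1, -150.5, 345.1]
orientation: [2.855, -0.402, 0.993]
ft_force: [-1.5, -0.0, 0.8]
width: 0.5
grasp_force: 0.0
```

```bash
python3 - <<'E'
from h import *
o=ctrl.get_obs();R0=Ro.from_rotvec(o["orientation"]);p0=o["ee_pos"];print(o["qpos"],p0)
R=orient(-.28,.9,-1);d=R.as_matrix()[:,2];c=ring(0)+[0,0,4]
print("B",cmd(p0,R0,c+32*d,R))
E
```

```text
[-0.31115129 -0.07903316  2.11256035  0.0445031   0.43918063  1.50594682] [ 526.09968838 -150.53925762  345.13294841]
B [0.    0.001 0.    0.003 0.001 0.507]
```

servo_tool([
  [0,0,0,0,0,0.1,0],
  [0,0,0,0,0,0.2,0],
  [0,0,0,0,0,0.3,0],
  [0,0,0,0,0,0.4,0],
  [0,0,0,0,0,0.51,0],
  [0,0,0,0,0,0.51,0],
  [0,0,0,0,0,0.51,0],
])

```text
t: 3.82
ee_pos: [585.8, -167.4, 265.2]
orientation: [2.855, -0.403, 0.993]
ft_force: [0.3, 1.1, 0.8]
width: 0.3
grasp_force: 0.0
```

```bash
python3 - <<'E'
from h import *
o=ctrl.get_obs();R0=Ro.from_rotvec(o["orientation"]);p0=o["ee_pos"];print(o["qpos"],p0,o["ft_force"])
print("up10",cmd(p0,R0,p0+[0,0,10],R0))
im={n:ctrl.get_image(n)[0] for n in("scene","top")}
a=cv2.resize(im["scene"][170:270,290:390],(400,400)); b=cv2.resize(im["top"][190:290,270:370],(400,400))
cv2.imwrite("pics/ins.png",np.hstack([a,b])[:,:,::-1])
E
```

```text
[-0.30607364  0.15005061  2.08876582  0.06962246  0.23381087  1.48294231] [ 585.76871872 -167.39109017  265.20033357] [0.33494734 1.08495199 0.76808797]
up10 [ 0.     0.     0.     0.031 -0.    -0.039]
```

View pics/ins.png

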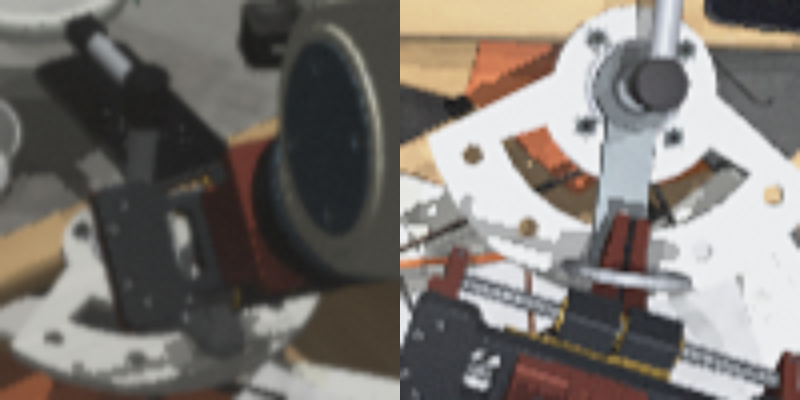

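The top view shows the shut fingertip passing through the ring, roughly centred, with no contact force. I'll lift in steps.

servo_tool([
  [0,0,0,0.0155,0,-0.02,0],
  [0,0,0,0.031,0,-0.039,0],
  [0,0,0,0.031,0,-0.039,0],
  [0,0,0,0.031,0,-0.039,0],
])

```text
t: 4.42
ee_pos: [584.7, -166.4, 273.2]
orientation: [2.858, -0.402, 0.988]
ft_force: [-4.8, -0.7, -6.8]
width: 0.8
grasp_force: 4.2
```

servo_tool([
  [0,0,0,0.0155,0,-0.02,0],
  [0,0,0,0.0155,0,-0.02,0],
  [0,0,0,0.0155,0,-0.02,0],
])

```text
t: 4.8
ee_pos: [584.9, -166.4, 278.6]
orientation: [2.858, -0.402, 0.989]
ft_force: [-6.5, 1.1, -7.5]
width: 0.5
grasp_force: 4.9
```

servo_tool([
  [0,0,0,0.0125,0,-0.0155,0],
  [0,0,0,0.025,0,-0.031,0],
  [0,0,0,0.025,0,-0.031,0],
  [0,0,0,0.025,0,-0.031,0],
])

```text
t: 5.3
ee_pos: [584.8, -166.4, 286.2]
orientation: [2.858, -0.402, 0.988]
ft_force: [-6.3, 0.8, -9.8]
width: 0.4
grasp_force: 5.0
```

```bash
python3 - <<'E'
from h import *
o=ctrl.get_obs();print(o["qpos"],o["ee_pos"],o["ft_force"],o["moment"])
im={n:ctrl.get_image(n)[0] for n in("scene","top")}
a=cv2.resize(im["scene"][170:270,290:390],(400,400)); b=cv2.resize(im["top"][190:290,270:370],(400,400))
cv2.imwrite("pics/lift.png",np.hstack([a,b])[:,:,::-1])
E
```

```text
[-0.30490653  0.11438931  2.06840561  0.05522297  0.29401138  1.49797924] [ 584.76220942 -166.36892637  286.21597189] [-6.340832    0.84730992 -9.80973495] [ 0.26921424  1.62702084 -0.0865735 ]
```

View pics/lift.png

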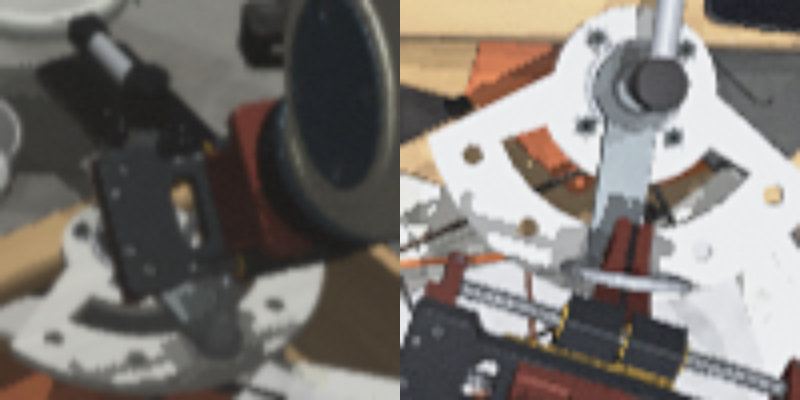

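The barrel and tail have stayed in place, and the pin is up about 16 mm at 9.8 N. Next is the swing.

```bash
python3 - <<'E'
from h import *
o=ctrl.get_obs();R0=Ro.from_rotvec(o["orientation"]);p0=o["ee_pos"]
d0=R0.as_matrix()[:,2];psi0=np.arctan2(d0[1],d0[0]);be=-np.arcsin(d0[2]);C=p0-32*d0
print(psi0,be,C,ring(0))
for k in range(1,9):
    a=-.524*k/8;r=Ro.from_rotvec([0,0,a])
    c=PIV+r.apply(C-PIV);R=Ro.from_rotvec([0,0,.42*a])*R0
    print(cmd(p0,R0,c+32*R.as_matrix()[:,2],R).tolist())
E
```

```text
-0.2790164405878625 0.9054748882072535 [ 565.76529146 -160.93601238  311.33303179] [ 567.79748825 -162.85011165  287.        ]
[-0.011, 0.0, 0.014, -0.003, -0.027, -0.002]
[-0.023, 0.0, 0.029, -0.004, -0.055, -0.003]
[-0.034, 0.0, 0.043, -0.004, -0.082, -0.003]
[-0.045, 0.0, 0.058, -0.003, -0.11, -0.002]
[-0.057, 0.0, 0.072, 0.0, -0.137, 0.0]
[-0.068, 0.0, 0.087, 0.005, -0.164, 0.004]
[-0.079, 0.0, 0.101, 0.011, -0.19, 0.008]
[-0.091, 0.0, 0.115, 0.018, -0.216, 0.014]
```

servo_tool([
  [-0.011,0,0.014,-0.003,-0.027,-0.002,0],
  [-0.023,0,0.029,-0.004,-0.055,-0.003,0],
  [-0.034,0,0.043,-0.004,-0.082,-0.003,0],
  [-0.045,0,0.058,-0.003,-0.11,-0.002,0],
  [-0.057,0,0.072,0,-0.137,0,0],
  [-0.068,0,0.087,0.005,-0.164,0.004,0],
  [-0.079,0,0.101,0.011,-0.19,0.008,0],
  [-0.085,0,0.108,0.015,-0.203,0.011,0],
  [-0.085,0,0.108,0.015,-0.203,0.011,0],
  [-0.085,0,0.108,0.015,-0.203,0.011,0],
])

```text
t: 6.65
ee_pos: [600.4, -128.1, 286.9]
orientation: [2.746, -0.682, 0.953]
ft_force: [-4.3, 3.5, -9.7]
width: 0.3
grasp_force: 4.7
```

```bash
python3 - <<'E'
from h import *
o=ctrl.get_obs();R0=Ro.from_rotvec(o["orientation"]);p0=o["ee_pos"];print(o["qpos"],p0,o["ft_force"])
d=R0.as_matrix()[:,2];C=p0-32*d;v=C-PIV;print("finger angle",np.arctan2(v[1],v[0])-PHI)
im,dep=ctrl.get_image("top");c=ctrl.camera_info("top");np.savez("top1.npz",p=im,d=dep)
def lens(d):
    v,u=np.mgrid[:420,:560]
    W=(np.stack([(u-c["intrinsics"][0,2])*d/463.449,(v-c["intrinsics"][1,2])*d/463.449,d],-1)-c["t"])@c["R"]
    m=((W[...,2]>322)&(W[...,2]<345)&(W[...,0]>715)&(u>300)&(u<440)&(v<170)).astype(np.uint8)
    k=max(cv2.findContours(m,0,1)[0],key=cv2.contourArea);(x,y),r=cv2.minEnclosingCircle(k)
    X=plane("top",x,y,336);return X,r,np.arctan2(*(PIV-X)[1::-1])-PHI
print(lens(np.load("top0.npz")["d"]));print(lens(dep))
cv2.imwrite("pics/sw.png",cv2.resize(im[100:290,240:440],(800,760))[:590,:,::-1])
print("down12",cmd(p0,R0,p0-[0,0,12],R0))
E
```

```text
[-0.11776181  0.13898232  2.03806488 -0.61126513  0.39638583  2.43997149] [ 600.38833974 -128.13691082  286.88338992] [-4.25216387  3.52098171 -9.73548783]
finger angle -0.5168604668002614
(array([ 785.84700298, -185.16375513,  336.        ]), 32.17539978027344, np.float64(0.005454259188007349))
(array([ 762.72713894, -246.75401218,  336.        ]), 32.126731872558594, np.float64(-0.509690925253405))
down12 [ 0.     0.     0.    -0.037  0.     0.047]
```

View pics/sw.png

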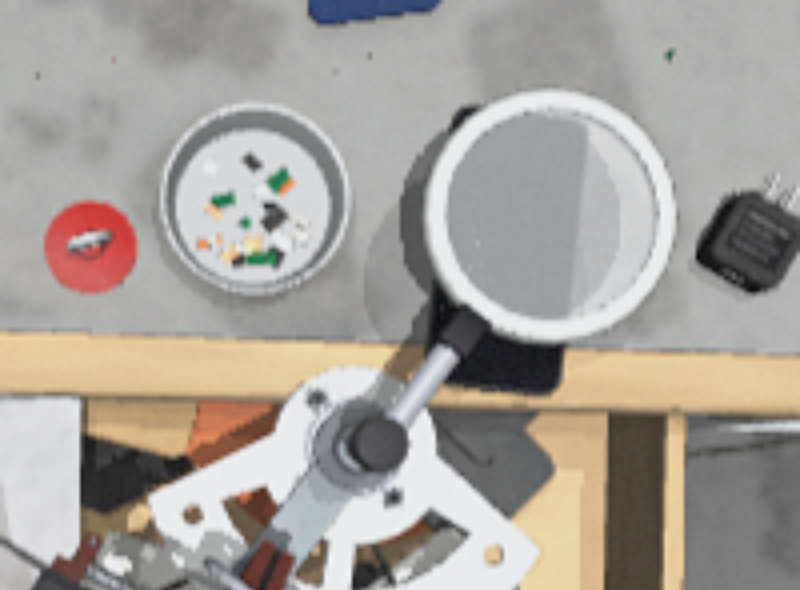

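The lens is over the phone, measured swing −0.515 rad against a target of −0.524. I'll lower partway as a test: if the ring's force stays on the finger, the nose has entered the hole.

servo_tool([
  [0,0,0,-0.01,0,0.0125,0],
  [0,0,0,-0.02,0,0.025,0],
  [0,0,0,-0.025,0,0.031,0],
  [0,0,0,-0.025,0,0.031,0],
])

```text
t: 7.2
ee_pos: [600.5, -128.1, 279.2]
orientation: [2.746, -0.682, 0.953]
ft_force: [-4.8, 4.1, -9.0]
width: 0.2
grasp_force: 4.6
```

servo_tool([
  [0,0,0,-0.008,0,0.01,0],
  [0,0,0,-0.016,0,0.02,0],
  [0,0,0,-0.016,0,0.02,0],
  [0,0,0,-0.016,0,0.02,0],
])

```text
t: 7.7
ee_pos: [600.6, -128.2, 274.3]
orientation: [2.746, -0.682, 0.954]
ft_force: [-6.2, 4.6, -7.0]
width: 0.6
grasp_force: 4.5
```

servo_tool([
  [0,0,0,-0.012,0,0.016,0],
  [0,0,0,-0.024,0,0.031,0],
  [0,0,0,-0.024,0,0.031,0],
  [0,0,0,-0.024,0,0.031,0],
])

```text
t: 8.2
ee_pos: [602.0, -128.9, 268.0]
orientation: [2.744, -0.68, 0.958]
ft_force: [-0.4, 0.2, -0.9]
width: 0.3
grasp_force: 0.0
```

The force held down to z = 274 and vanished at 268, so the pin is home. I'll centre the finger and withdraw along its axis.

servo_tool([
  [0,0,0,-0.008,0,0.01,0],
  [0,0,0,-0.018,0,0.023,0],
  [0,0,0,-0.018,0,0.023,0],
  [0,0,0,-0.018,0,-0.06,0],
  [0,0,0,-0.018,0,-0.12,0],
  [0,0,0,-0.018,0,-0.18,0],
  [0,0,0,-0.018,0,-0.18,0],
])

```text
t: 9.07
ee_pos: [578.7, -116.8, 294.4]
orientation: [2.744, -0.68, 0.958]
ft_force: [-0.1, 0.6, 0.1]
width: 0.5
grasp_force: 0.0
```

```bash
python3 - <<'E'
from h import *
o=ctrl.get_obs();print(o["qpos"],o["ee_pos"],o["ft_force"])
E
```

```text
[-0.09589704  0.09084511  2.07593341 -0.62644347  0.41228321  2.46816455] [ 578.72706056 -116.79093856  294.42179574] [-0.06773153  0.57419411  0.07105189]
```

servo_tool([
  [0,0,0,0,0,-0.06,0],
  [0,0,0,0,0,-0.12,0],
  [0.02,0,-0.03,0,0,-0.2,0],
  [0.04,0,-0.05,0,0,-0.3,0],
  [0.06,0,-0.075,0,0,-0.4,0],
  [0.085,0,-0.108,0,0,-0.5,0],
  [0.085,0,-0.108,0,0,-0.5,0],
  [0.085,0,-0.108,0,0,-0.5,0],
])

```text
t: 10.07
ee_pos: [523.7, -88.3, 371.0]
orientation: [2.855, -0.404, 0.993]
ft_force: [0.3, -0.1, -0.7]
width: 0.7
grasp_force: 0.0
```

```bash
python3 - <<'E'
from h import *
o=ctrl.get_obs();print(o["t"],o["qpos"],o["ee_pos"],o["ft_force"])
im={}
for n in("scene","top"): im[n]=ctrl.get_image(n)
p,d=im["top"];c=ctrl.camera_info("top")
v,u=np.mgrid[:420,:560]
W=(np.stack([(u-c["intrinsics"][0,2])*d/463.449,(v-c["intrinsics"][1,2])*d/463.449,d],-1)-c["t"])@c["R"]
m=((W[...,2]>322)&(W[...,2]<345)&(W[...,0]>715)&(u>300)&(u<440)&(v<170)).astype(np.uint8)
k=max(cv2.findContours(m,0,1)[0],key=cv2.contourArea);(x,y),r=cv2.minEnclosingCircle(k);X=plane("top",x,y,336);print("swing",np.arctan2(*(PIV-X)[1::-1])-PHI-.0055)
X=ring(-.524);t=proj("top",X+[0,0,34]);print("expect ring top px",t,proj("scene",X+[0,0,34]))
m=np.hypot(W[...,0]-X[0],W[...,1]-X[1])<12
print("ring top z",np.sort(W[...,2][m])[-12:].round(), "initial"); 
d0=np.load("top0.npz")["d"];W0=(np.stack([(u-c["intrinsics"][0,2])*d0/463.449,(v-c["intrinsics"][1,2])*d0/463.449,d0],-1)-c["t"])@c["R"];Y=ring(0)
print(np.sort(W0[...,2][np.hypot(W0[...,0]-Y[0],W0[...,1]-Y[1])<12])[-12:].round())
a=cv2.resize(im["scene"][0][140:280,260:400],(400,400)); b=cv2.resize(p[120:290,240:410],(400,400))
cv2.imwrite("pics/end.png",np.hstack([a,b])[:,:,::-1])
E
```

```text
10.075 [-0.13815558 -0.13928513  2.10037266 -0.17702256  0.52310406  1.83696226] [523.73114956 -88.30855998 371.01753269] [ 0.31383265 -0.09729674 -0.67694718]
swing -0.5154002789630069
expect ring top px [303.22711049 249.5291077 ] [327.26781472 223.97188755]
ring top z [324. 324. 324. 325. 325. 325. 325. 326. 327. 327. 327. 327.] initial
[324. 324. 324. 324. 324. 324. 325. 325. 325. 325. 325. 325.]
```

View pics/end.png

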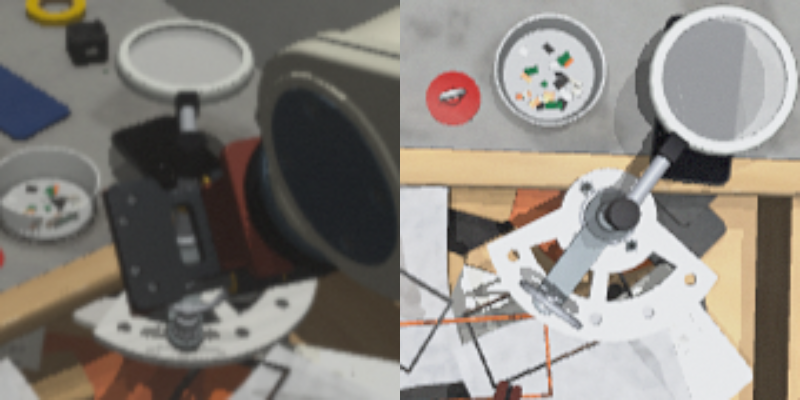

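The lens stands over the phone and the pin is in the next hole. I'll check more carefully that the ring's height means fully home.

```bash
python3 - <<'E'
from h import *
c=ctrl.camera_info("top");v,u=np.mgrid[:420,:560]
def Wd(d): return (np.stack([(u-c["intrinsics"][0,2])*d/463.449,(v-c["intrinsics"][1,2])*d/463.449,d],-1)-c["t"])@c["R"]
def prof(d,a):
    W=Wd(d);e=np.array([np.cos(PHI+a),np.sin(PHI+a)]);q=W[...,:2]-PIV[:2];r=q@e;s=q@[-e[1],e[0]]
    out=[]
    for lo in range(-20,20,5):
        m=(s>=lo)&(s<lo+5)&(abs(r-90)<12)&(W[...,2]>290)
        out.append(np.percentile(W[...,2][m],75) if m.sum() else 0)
    t=(abs(s)<8)&(r>30)&(r<60);b=(abs(s)<8)&(r>-8)&(r<8)&(W[...,2]>300)
    return np.round(out,1),np.median(W[...,2][t]).round(1),np.median(W[...,2][b]).round(1)
print(prof(np.load("top0.npz")["d"],0))
for i in range(4):print(prof(ctrl.get_image("top")[1],-.516))
E
```

```text
(array([318.4, 321.7, 323.3, 324.3, 324. , 323.5, 323.3, 319.3]), np.float64(228.9), np.float64(343.2))
(array([317.2, 322.4, 323.4, 324.3, 324.9, 324.1, 323. , 319.5]), np.float64(229.0), np.float64(343.2))
(array([317.7, 319.9, 322.9, 324. , 324.8, 323.8, 321.3, 320. ]), np.float64(228.9), np.float64(343.4))
(array([317.2, 321.7, 323.7, 323.8, 324.2, 325.2, 322.6, 320.1]), np.float64(229.1), np.float64(343.8))
(array([318.3, 320.6, 323. , 323.5, 324.7, 324.8, 322.2, 320. ]), np.float64(229.0), np.float64(343.2))
```

The ring's height profile matches the start within noise, so the pin is fully home. The robot touches nothing, so I'm handing in.

```bash
python3 -c "
from workcell import ctrl
print(ctrl.close_job())"
```

```text
the job is handed in; nothing more can be done
None
```

Done and handed in: the pin was lifted by its ring, the arm swung one hole so the lens stands over the cracked phone, the ring is back at its starting height so the pin is fully home, and the robot is clear (10.3 s of 35 s used).

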